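# Flag the softest shock mount

## Task

Three instrument shock mounts sit in test stands on the bench: with a fingertip, gently press the round steel cap of each one in turn, from left to right as the robot sees them, to feel which spring is the softest. Then push the T-shaped tag on that softest mount's stand all the way down, leaving the other two tags up. Only press and push: do not pick up or shift anything lying about.

Things in the scene. Friction and masses are not known exactly. Their poses are not given: they have to be found in the camera images.
- mount_1: Test stand 1, the leftmost (largest y) of the row of three as the robot sees it: a grey block 136 x 64 x 40 mm, fixed to the bench. Origin at the centre of its underside; x along its length, from the round pad towards the tag; z up.
- pad_1: Round steel cap (diameter 48 mm) of the spring shock mount in stand 1. Origin at the centre of its top face, 30 mm from the stand's centre towards its -x, 62 mm above the bench at rest. It can be pressed straight down 14 mm and springs back. The three look alike; which stand holds which spring changes every time. Pressed with 5 N the softest sinks 12 to 14 mm, the other two 1 to 4 mm; pressed 14 mm down (the stop) the softest takes about 5 N, the others 13 to 19 N.
- tag_1 (a joint): How far the tag of stand 1 is pushed down: 0 fully up, 0.015 m fully down (head resting 15 mm lower). It slides straight down against about 3 N of friction and stays where it is left; it starts 0 to 3 mm down.
- tag_1_top (a point): Centre of the top face of the tag of stand 1: an aluminium T-shaped tab with an oblong head 18 mm (along the stand) x 34 mm (across it), 8 mm thick, 42 mm from the stand's centre towards its +x (72 mm from the pad's centre). Its top is 63 mm above the bench when up, 48 mm when down.
- mount_2: Test stand 2, the middle of the row of three as the robot sees it: a grey block 136 x 64 x 40 mm, fixed to the bench. Origin at the centre of its underside; x along its length, from the round pad towards the tag; z up.
- pad_2: Round steel cap (diameter 48 mm) of the spring shock mount in stand 2. Origin at the centre of its top face, 30 mm from the stand's centre towards its -x, 62 mm above the bench at rest. It can be pressed straight down 14 mm and springs back. The three look alike; which stand holds which spring changes every time. Pressed with 5 N the softest sinks 12 to 14 mm, the other two 1 to 4 mm; pressed 14 mm down (the stop) the softest takes about 5 N, the others 13 to 19 N.
- tag_2 (a joint): How far the tag of stand 2 is pushed down: 0 fully up, 0.015 m fully down (head resting 15 mm lower). It slides straight down against about 3 N of friction and stays where it is left; it starts 0 to 3 mm down.
- tag_2_top (a point): Centre of the top face of the tag of stand 2: an aluminium T-shaped tab with an oblong head 18 mm (along the stand) x 34 mm (across it), 8 mm thick, 42 mm from the stand's centre towards its +x (72 mm from the pad's centre). Its top is 63 mm above the bench when up, 48 mm when down.
- mount_3: Test stand 3, the rightmost (smallest y) of the row of three as the robot sees it: a grey block 136 x 64 x 40 mm, fixed to the bench. Origin at the centre of its underside; x along its length, from the round pad towards the tag; z up.
- pad_3: Round steel cap (diameter 48 mm) of the spring shock mount in stand 3. Origin at the centre of its top face, 30 mm from the stand's centre towards its -x, 62 mm above the bench at rest. It can be pressed straight down 14 mm and springs back. The three look alike; which stand holds which spring changes every time. Pressed with 5 N the softest sinks 12 to 14 mm, the other two 1 to 4 mm; pressed 14 mm down (the stop) the softest takes about 5 N, the others 13 to 19 N.
- tag_3 (a joint): How far the tag of stand 3 is pushed down: 0 fully up, 0.015 m fully down (head resting 15 mm lower). It slides straight down against about 3 N of friction and stays where it is left; it starts 0 to 3 mm down.
- tag_3_top (a point): Centre of the top face of the tag of stand 3: an aluminium T-shaped tab with an oblong head 18 mm (along the stand) x 34 mm (across it), 8 mm thick, 42 mm from the stand's centre towards its +x (72 mm from the pad's centre). Its top is 63 mm above the bench when up, 48 mm when down.
- standoff: Brass stepped standoff, 22 mm across, 36 mm tall, standing loose beside stand 1. Origin at the centre of its underside. To be left alone.
- foot: Loose black rubber foot, 24 mm across, 20 mm tall, beside stand 2. Origin at the centre of its underside. To be left alone.
- dial: Loose black dial knob, 28 mm across, 18 mm tall, beside stand 3. Origin at the centre of its underside. To be left alone.
- driver: Loose screwdriver, 170 mm long, lying beyond the stands. To be left alone.
- meter: Loose blue hand-held multimeter, 150 x 75 x 34 mm, lying beyond the stands. Origin at the centre of its underside. To be left alone.
- jar: Loose closed jar, 52 mm across, 60 mm tall, beyond the stands. Origin at the centre of its underside. To be left alone.
- parts_tray: Steel parts tray, 80 x 110 x 25 mm, to the right of the stands. Origin at the centre of its underside. To be left alone.
Not all that is in view belongs to the job. What is shaped like the mount_1 but purple is not meant.

How it is judged (in metres and radians):
On the way, in this order (a step that is already met when the one before it is completed fails the run):
1. the left pad is pressed with a finger (over 2 N for 0.15 s) (contact force between the fingers and pad_1 above 2 N), for 0.15 s.
2. the middle pad is pressed with a finger (over 2 N for 0.15 s) (contact force between the fingers and pad_2 above 2 N), for 0.15 s.
3. the right pad is pressed with a finger (over 2 N for 0.15 s) (contact force between the fingers and pad_3 above 2 N), for 0.15 s.
4. after all three pads, a tag is pushed down (over 12 mm) (value of joint any of tag_1, tag_2, tag_3 above 0.012 m), for 0.1 s.
At the end, for the whole second after the job is handed in: The tag of the stand with the softest mount (the one whose spring bears on its cap with less than 1.6 N at rest) is down by more than 12 of its 15 mm, the other two tags are less than 6 mm down, and all three caps have sprung back (tops over 60 mm above the bench) (((value of joint tag_1 above 0.012 m and contact force between pad_1 and anything else below 1.6 N and value of joint each of tag_2, tag_3 below 0.006 m) or (value of joint tag_2 above 0.012 m and contact force between pad_2 and anything else below 1.6 N and value of joint each of tag_1, tag_3 below 0.006 m) or (value of joint tag_3 above 0.012 m and contact force between pad_3 and anything else below 1.6 N and value of joint each of tag_1, tag_2 below 0.006 m)) and z of pad_1 in the frame of mount_1 above 0.06 m and z of pad_2 in the frame of mount_2 above 0.06 m and z of pad_3 in the frame of mount_3 above 0.06 m); the robot touches nothing.
It fails at once if a cap is pressed roughly (over 40 N) (contact force between the fingers and pad_1 above 40 N or contact force between the fingers and pad_2 above 40 N or contact force between the fingers and pad_3 above 40 N).
It fails at once if a tag is forced (over 60 N) (contact force between the fingers and tag_1 above 60 N or contact force between the fingers and tag_2 above 60 N or contact force between the fingers and tag_3 above 60 N).
It fails at once if a loose thing on the bench is picked up or pushed away (moved over 20 mm) (distance of any of standoff, foot, dial, driver, meter, jar, parts_tray from where it was at the start of the episode above 0.02 m).
It also fails if it takes over 50 s, if anything falls off the work surface, if the arm or the gripper's body presses on something with over 40 N, if the wrist force passes 120 N, or if a joint passes its speed limit or range.

## Robot

A 6-joint arm with a two-finger parallel gripper is mounted at the origin on the work surface. World frame = base frame: x ahead of the robot, y to its left, z up, the work surface at z = 0. Lengths are in mm, angles in rad, forces in N, time in s.
With the tool pointing down it reaches from about 400 to 925 mm from the base axis. Payload 12.5 kg.
Tool frame: the origin (TCP) lies at the very end of the fingers, on their centre line; the grasp point (between the pads) lies 19 mm behind it; x points along the fingers, y is the direction in which the jaws open and shut, and the axes are right-handed (so a half turn about x gives the same grasp; the last joint's range is limited). The gripper opens to 95 mm and grips with 3 to 60 N. Pads are 20 mm wide; open, the fingers measure 119 mm over their backs; the gripper's body (75 mm by 180 mm) begins 59 mm behind the grasp point.
Start: joints at [1.004, 0.491, 1.559, -0, 1.092, -0.106], TCP at [277.902, 559.837, 214.661] pointing down, gripper open.
Joint ranges: [-3.1, 3.1], [-0.84, 2.19], [0.05, 2.79], [-1.13, 4.28], [0.06, 2.93], [-2.69, 2.69]. Speed limits (rad/s): [2.22, 2.22, 2.79, 3.14, 3.14, 3.14].

## Interface

Orientations are given as [roll, pitch, yaw] about the fixed x, y, z axes, in that order (R = Rz(yaw) Ry(pitch) Rx(roll)).
In Python, from cell import * gives the robot as it stands.
- The arm moves only by the tool step_arm, never from a script. Its argument "steps" is a list of rows, each a list of 4 numbers: the shift along the tool's x, y, z in units of 50 mm (1.0 is 50 mm), then the turn about the tool's x in units of 8 degrees (1.0 is 8 degrees). A call has 1 to 20 rows; each row shifts and turns the commanded pose from where the row before left it, along the tool's axes as they then stand; what a row does not reach is not made up. A row lasts 1/8 s, in which the tool goes at most 62.5 mm and 10.7 degrees, less where a joint would pass 70% of its speed; a pose out of reach is approached as far as the arm can. A call is refused whole if a number of a shift passes 1 or a number of a turn 1, either way. A call with a gripper value outside its range is refused whole. "jaw" is the closure, from 0 (fully open) to 1 (shut), set as the call begins (left out, the last holds). The fingers move at their own pace and stop on an object; the grip force is fixed at half the most. Time passes only in rows, so rows that do not move let the fingers close. It gives the time, the measured TCP pose, the force and the opening at its end, in the units of the state.
- state(): the state, without advancing time (a new reading comes with each control period).
- read_camera(name): name is "scene" or "top"; returns the picture (384x512x3 uint8, red, green, blue); there is no depth.
- camera_info(name): a dict with "mtx" (3x3 intrinsics, pixels), "eye" and "attitude" of the camera in the world. Camera axes: x right, y down, z forward; pixel columns grow to the right and rows downward; lengths in mm; the calibration is good to about 2 mm. A picture is of the moment at which its call begins. camera_info takes no time and is no camera call.
- job_done(): hands the job in, once; it reports no verdict.
The state is a dict: "t": time; "joints": joint angles; "qvel": joint speeds; "tau": joint torques, N m; "eef_pos": TCP position; "tcp_rot": TCP orientation; "ft_force": force on the tool from outside, world axes, zero at the start; "moment": the same for the moment, N m; "opening": opening from 0.0 (shut) to 1.0 (fully open).
Only numpy, scipy, OpenCV 4.12 (cv2) and the standard library are available. Lean on these libraries where they do the work, as an engineer would, in place of code of your own. Each camera call takes 0.05 s, during which the arm holds its last target.

## Working session

There is one attempt and no reset: what is moved stays moved. The work goes in short steps, Python scripts to look and compute and a tool call to move; the robot and the scene stay as the last step left them, time stands still between calls to the robot, and variables do not carry over. Pictures are saved under pics/ and viewed, and the job is handed in when it is done.

Besides the shell and the picture viewer there is one more tool, called after ">>>" as a command line: name --pt "numbers of a row" for each row, then --argument value for the rest. step_arm: Moves the arm, as the interface text tells. Its arguments: {"type":"object","properties":{"steps":{"type":"array","items":{"type":"array","items":{"type":"number"}}},"jaw":{"type":"number"}},"required":["steps"]}

```bash
mkdir -p pics; python3 - <<'E'
from cell import *
import cv2
print(state())
for n in("scene","top"):
    im=read_camera(n); cv2.imwrite(f"pics/{n}0.png",cv2.resize(im[:,:,::-1],(800,600),interpolation=cv2.INTER_CUBIC)); cv2.imwrite(f"pics/{n}0raw.png",im[:,:,::-1]); print(camera_info(n))
E
```

```text
{'t': 0.0, 'joints': array([ 1.00441825e+00,  4.91545287e-01,  1.55945575e+00,  1.47444985e-06,
        1.09169213e+00, -1.05625653e-01]), 'qvel': array([ 1.97490518e-05, -3.96390904e-04,  1.05628261e-03,  7.09126364e-04,
       -2.61026483e-03, -7.70846332e-04]), 'tau': array([-3.39890736e-03, -6.12636065e+01, -2.58174419e+01,  6.91151619e-02,
        4.82896809e-02, -1.18875128e-04]), 'eef_pos': array([277.75021872, 559.6188907 , 214.06844445]), 'tcp_rot': array([-1.67761023,  1.56969581, -2.13836334]), 'ft_force': array([-0.12497939, -0.34401929,  0.08859485]), 'moment': array([-0.04864889, -0.00099128,  0.00416794]), 'opening': 1.0032406970448178}
{'mtx': array([[463.85876204,   0.        , 256.54615587],
       [  0.        , 463.85876204, 194.52738998],
       [  0.        ,   0.        ,   1.        ]]), 'eye': array([1148.52580402,  465.69515538, 1345.85018201]), 'attitude': array([-2.61042414,  0.01170649,  2.24468607])}
{'mtx': array([[357.88127896,   0.        , 250.67326977],
       [  0.        , 357.88127896, 190.35678364],
       [  0.        ,   0.        ,   1.        ]]), 'eye': array([417.38645014,   1.73521533, 969.46914659]), 'attitude': array([-2.93775991e+00, -2.39370776e-03, -1.50748164e+00])}
```

View pics/scene0.png

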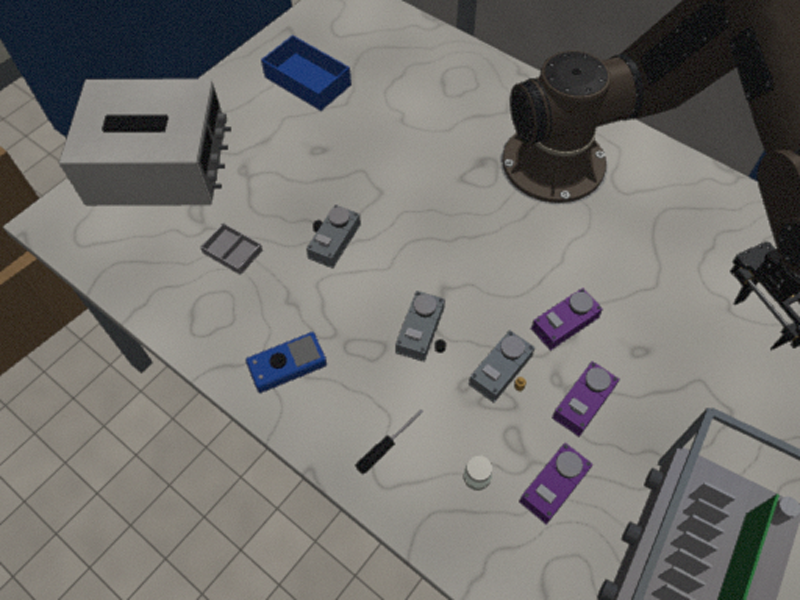

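View pics/top0.png

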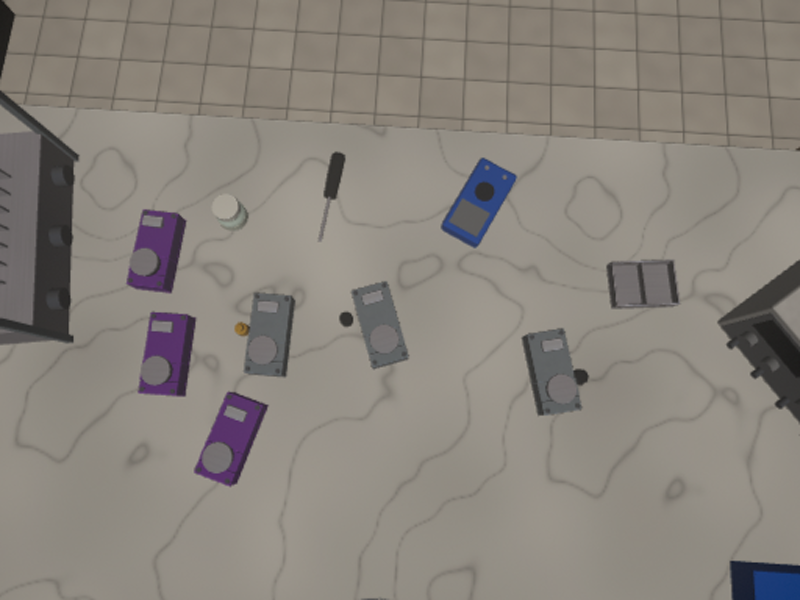

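The top view shows three grey stands at about (269,335), (380,325) and (551,371), which match the description. The three purple ones at (157,250), (167,353) and (231,438) are decoys. In the grey stands, the caps are at (263,350), (384,338) and (562,389). I'll confirm this in an enlarged crop.

```bash
python3 - <<'E'
import cv2
a=cv2.imread("pics/top0raw.png"); s=cv2.imread("pics/scene0raw.png")
cv2.imwrite("pics/c1.png",cv2.resize(a[170:280,145:275],None,fx=5,fy=5,interpolation=cv2.INTER_CUBIC))
cv2.imwrite("pics/c2.png",cv2.resize(a[195:275,320:390],None,fx=7,fy=7,interpolation=cv2.INTER_CUBIC))
cv2.imwrite("pics/c3.png",cv2.resize(s[120:260,190:350],None,fx=4,fy=4,interpolation=cv2.INTER_CUBIC))
E
```

```text
(no output)
```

View pics/c1.png

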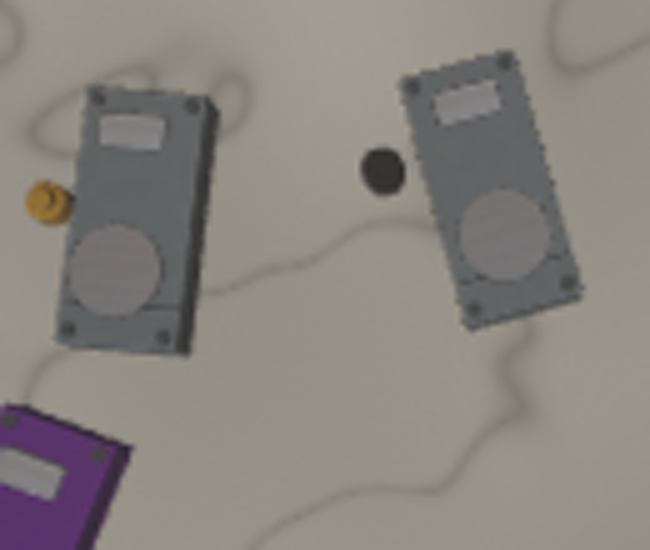

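View pics/c2.png

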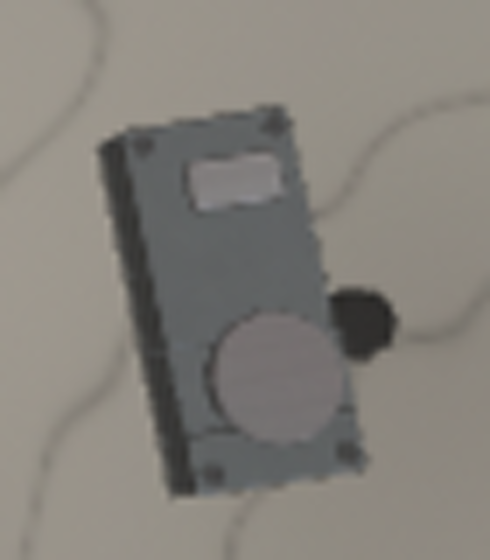

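View pics/c3.png

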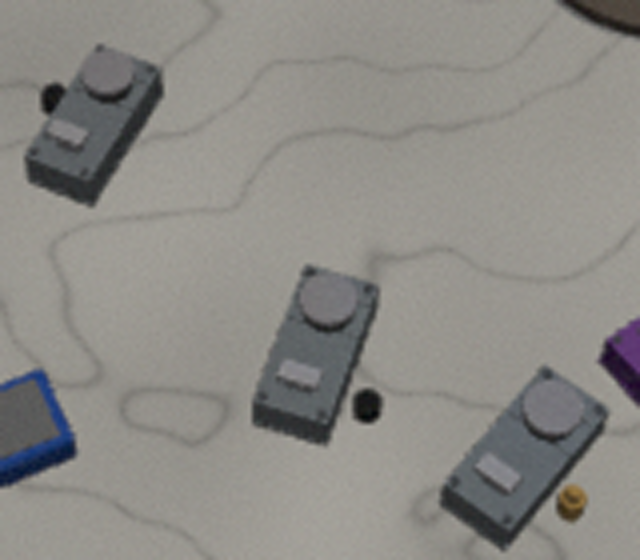

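The crops confirm grey stands with round caps and oblong tags. The brass standoff is left of stand 1, the black foot left of stand 2, and the dial right of stand 3. Next I compute positions.

```bash
cat >h.py <<'E'
import numpy as np
from scipy.spatial.transform import Rotation as R
from cell import *
def w(cam,u,v,z):
    i=camera_info(cam); d=R.from_euler('xyz',i['attitude']).as_matrix()@np.linalg.inv(i['mtx'])@[u,v,1]
    e=np.array(i['eye']); return e+d*(z-e[2])/d[2]
E
python3 - <<'E'
from h import *
f=lambda x,s,o:(x+.5)/s-.5+o
T={'p1':(115,270,5,145,170),'t1':(132,133,5,145,170),'p2':(504,234,5,145,170),'t2':(468,103,5,145,170),'p3':(280,377,7,320,195),'t3':(235,181,7,320,195),'standoff':(48,203,5,145,170),'foot':(383,171,5,145,170),'dial':(362,323,7,320,195)}
S={'p3':(107,75),'t3':(67,133),'p2':(328,302),'t2':(299,375),'p1':(553,408),'t1':(497,472),'standoff':(572,500),'foot':(367,405),'dial':(53,98)}
Z={'p':62,'t':62,'s':36,'f':20,'d':18}
for k,(x,y,s,a,b) in T.items():
    A=w('top',f(x,s,a),f(y,s,b),Z[k[0]]);B=w('scene',f(S[k][0],4,190),f(S[k][1],4,120),Z[k[0]])
    print(k,A.round(1),B.round(1),((A+B)/2).round(1))
s=state();print(R.from_euler('xyz',s['tcp_rot']).as_matrix().round(3))
E
```

```text
p1 [505.3 216.5  62. ] [507.9 217.6  62. ] [506.6 217.   62. ]
t1 [576.3 215.5  62. ] [579.4 215.   62. ] [577.8 215.2  62. ]
p2 [536.2  20.6  62. ] [540.3  22.6  62. ] [538.2  21.6  62. ]
t2 [603.1  43.7  62. ] [606.9  45.3  62. ] [605.   44.5  62. ]
p3 [ 473.8 -270.4   62. ] [ 478.4 -266.6   62. ] [ 476.1 -268.5   62. ]
t3 [ 543.3 -254.    62. ] [ 545.7 -252.9   62. ] [ 544.5 -253.4   62. ]
standoff [540.7 261.7  36. ] [551.6 268.6  36. ] [546.2 265.2  36. ]
foot [571.5  88.6  20. ] [576.8  91.1  20. ] [574.2  89.9  20. ]
dial [ 498.6 -314.5   18. ] [ 504.3 -312.7   18. ] [ 501.5 -313.6   18. ]
[[-0.001  0.445  0.896]
 [-0.001  0.896 -0.445]
 [-1.    -0.001 -0.   ]]
```

>>> step_arm --jaw 1 --pt "0.2 -0.41 0.715 0" --pt "0.2 -0.41 0.715 0" --pt "0.2 -0.41 0.715 0" --pt "0.2 -0.41 0.715 0" --pt "0.2 -0.41 0.715 0" --pt "0.2 -0.41 0.715 0" --pt "0.2 -0.41 0.715 0" --pt "0.2 -0.41 0.715 0" --pt "0.2 -0.41 0.715 0" --pt "0.2 -0.41 0.715 0" --pt "0 0 0 0" --pt "0 0 0 0"

```text
t: 1.6
eef_pos: [506.6, 217.5, 114.6]
tcp_rot: [-2.821, 1.57, 3.001]
ft_force: [0.8, 1.1, -0.2]
opening: 0.006
```

>>> step_arm --pt "0.3 0 0 0" --pt "0.3 0 0 0" --pt "0.3 0 0 0" --pt "0 0 0 0" --pt "0 0 0 0" --pt "0 0 0 0"

```text
t: 2.35
eef_pos: [507.2, 217.3, 70.1]
tcp_rot: [0.835, 1.57, 0.374]
ft_force: [-0.1, -0.5, 0.4]
opening: 0.003
```

```bash
python3 - <<'E'
from h import *
import cv2
for n in("scene","top"):
    im=read_camera(n)[:,:,::-1]; cv2.imwrite(f"pics/{n}1raw.png",im)
    a=im[170:300,260:400] if n=="scene" else im[150:280,110:250]
    cv2.imwrite(f"pics/{n}1.png",cv2.resize(a,None,fx=4,fy=4,interpolation=cv2.INTER_CUBIC))
E
```

```text
(no output)
```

View pics/scene1.png

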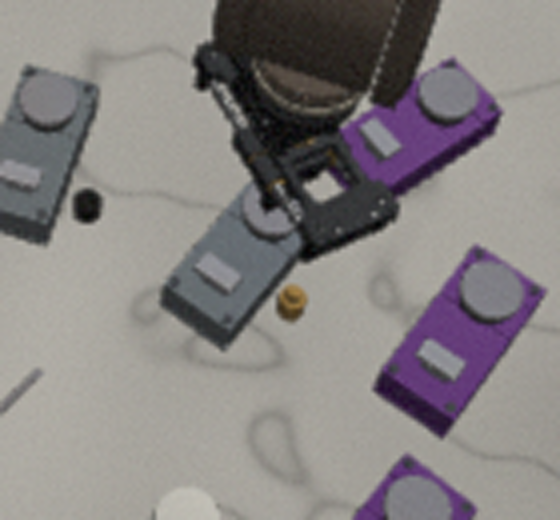

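View pics/top1.png

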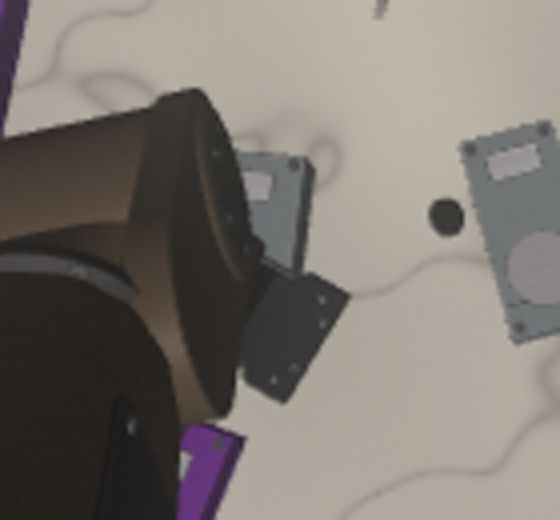

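The gripper is above the left cap and the fingertip is hidden by the hand. I'll press slowly.

>>> step_arm --pt "0.12 0 0 0" --pt "0.06 0 0 0" --pt "0.06 0 0 0" --pt "0 0 0 0" --pt "0 0 0 0"

```text
t: 3.08
eef_pos: [506.9, 217.2, 57.7]
tcp_rot: [-2.742, 1.571, 3.081]
ft_force: [-0.5, -1.1, 1.8]
opening: 0.003
```

>>> step_arm --pt "0.06 0 0 0" --pt "0.06 0 0 0" --pt "0 0 0 0" --pt "0 0 0 0" --pt "0 0 0 0"

```text
t: 3.7
eef_pos: [507.0, 217.3, 51.7]
tcp_rot: [1.154, 1.571, 0.693]
ft_force: [-0.9, -0.8, 4.3]
opening: 0.004
```

```bash
python3 - <<'E'
from h import *
for i in range(8): s=state(); print(s['eef_pos'].round(1),s['ft_force'].round(2))
E
```

```text
[507.  217.3  51.7] [-0.89 -0.76  4.28]
[507.  217.3  51.7] [-0.89 -0.76  4.28]
[507.  217.3  51.7] [-0.89 -0.76  4.28]
[507.  217.3  51.7] [-0.89 -0.76  4.28]
[507.  217.3  51.7] [-0.89 -0.76  4.28]
[507.  217.3  51.7] [-0.89 -0.76  4.28]
[507.  217.3  51.7] [-0.89 -0.76  4.28]
[507.  217.3  51.7] [-0.89 -0.76  4.28]
```

Stand 1 gives 4.3 N at about 10 mm, so it looks soft. Next is the middle pad.

>>> step_arm --pt "-0.3 0 0 0" --pt "-0.3 0 0 0" --pt "0 -0.646 0.46 0" --pt "0 -0.646 0.46 0" --pt "0 -0.646 0.46 0" --pt "0 -0.646 0.46 0" --pt "0 -0.646 0.46 0" --pt "0 0 0 0" --pt "0 0 0 0" --pt "0 0 0 0"

```text
t: 4.95
eef_pos: [538.1, 22.5, 82.0]
tcp_rot: [0.926, 1.57, 0.467]
ft_force: [-0.4, -0.6, 1.2]
opening: 0.007
```

>>> step_arm --pt "0.3 0 0 0" --pt "0.07 0 0 0" --pt "0.06 0 0 0" --pt "0.06 0 0 0" --pt "0 0 0 0" --pt "0 0 0 0"

```text
t: 5.7
eef_pos: [537.8, 21.7, 57.3]
tcp_rot: [3.059, 1.57, 2.598]
ft_force: [-4.3, 4.1, 5.2]
opening: 0.005
```

>>> step_arm --pt "0.06 0 0 0" --pt "0.06 0 0 0" --pt "0 0 0 0" --pt "0 0 0 0" --pt "0 0 0 0"

```text
t: 6.32
eef_pos: [537.8, 21.7, 51.6]
tcp_rot: [2.681, 1.57, 2.22]
ft_force: [-4.4, 3.4, 10.1]
opening: 0.007
```

>>> step_arm --pt "-0.3 0 0 0" --pt "-0.3 0 0 0" --pt "0 -0.719 0.185 0" --pt "0 -0.719 0.185 0" --pt "0 -0.719 0.185 0" --pt "0 -0.719 0.185 0" --pt "0 -0.719 0.185 0" --pt "0 -0.719 0.185 0" --pt "0 -0.719 0.185 0" --pt "0 -0.719 0.185 0" --pt "0 0 0 0" --pt "0 0 0 0" --pt "0 0 0 0"

```text
t: 7.95
eef_pos: [476.8, -268.1, 81.3]
tcp_rot: [1.497, 1.571, 1.037]
ft_force: [-0.6, -1.1, 0.1]
opening: 0.004
```

```bash
python3 - <<'E'
from h import *
s=state(); print(s['eef_pos'],R.from_euler('xyz',s['tcp_rot']).as_matrix().round(3))
E
```

```text
[ 476.78042285 -268.14966484   81.27081928] [[ 0.     0.444  0.896]
 [ 0.     0.896 -0.444]
 [-1.     0.     0.   ]]
```

>>> step_arm --pt "0.3 0 0 0" --pt "0.06 0 0 0" --pt "0.06 0 0 0" --pt "0.06 0 0 0" --pt "0 0 0 0" --pt "0 0 0 0"

```text
t: 8.7
eef_pos: [476.3, -268.4, 57.4]
tcp_rot: [2.569, 1.57, 2.109]
ft_force: [-3.4, 5.1, 7.9]
opening: 0.005
```

>>> step_arm --pt "0.06 0 0 0" --pt "0.06 0 0 0" --pt "0 0 0 0" --pt "0 0 0 0" --pt "0 0 0 0"

```text
t: 9.32
eef_pos: [476.3, -268.4, 51.8]
tcp_rot: [2.455, 1.57, 1.995]
ft_force: [-2.1, 6.7, 13.7]
opening: 0.006
```

Stand 1 is clearly the softest: 4.3 N against 10.1 N and 13.7 N at about 10 mm. Next I move to tag 1.

>>> step_arm --pt "-0.4 0 0 0" --pt "-0.4 0 0 0" --pt "0 0.797 -0.206 0" --pt "0 0.797 -0.206 0" --pt "0 0.797 -0.206 0" --pt "0 0.797 -0.206 0" --pt "0 0.797 -0.206 0" --pt "0 0.797 -0.206 0" --pt "0 0.797 -0.206 0" --pt "0 0.797 -0.206 0" --pt "0 0.797 -0.206 0" --pt "0 0.797 -0.206 0" --pt "0 0.797 -0.206 0" --pt "0 0.797 -0.206 0" --pt "0 0 0 0" --pt "0 0 0 0" --pt "0 0 0 0"

```text
t: 11.45
eef_pos: [578.5, 213.2, 91.2]
tcp_rot: [-2.222, 1.571, -2.684]
ft_force: [-0.1, 0.2, 0.3]
opening: 0.002
```

>>> step_arm --pt "0.3 0.03 -0.03 0" --pt "0.16 0 0 0" --pt "0.1 0 0 0" --pt "0.06 0 0 0" --pt "0 0 0 0" --pt "0 0 0 0"

```text
t: 12.2
eef_pos: [578.0, 216.4, 60.3]
tcp_rot: [0.905, 1.57, 0.444]
ft_force: [0.6, -0.7, 0.0]
opening: 0.002
```

>>> step_arm --pt "0.06 0 0 0" --pt "0.06 0 0 0" --pt "0 0 0 0" --pt "0 0 0 0"

```text
t: 12.7
eef_pos: [577.6, 216.2, 54.0]
tcp_rot: [-2.453, 1.57, -2.914]
ft_force: [1.2, 0.4, 0.4]
opening: 0.003
```

>>> step_arm --pt "0.06 0 0 0" --pt "0.04 0 0 0" --pt "0 0 0 0" --pt "0 0 0 0"

```text
t: 13.2
eef_pos: [577.8, 216.3, 49.0]
tcp_rot: [2.084, 1.571, 1.623]
ft_force: [-0.2, -0.7, 0.7]
opening: 0.006
```

>>> step_arm --pt "0.03 0 0 0" --pt "0.02 0 0 0" --pt "0 0 0 0"

```text
t: 13.58
eef_pos: [578.0, 216.3, 48.2]
tcp_rot: [0.704, 1.57, 0.243]
ft_force: [-4.9, -2.7, 16.6]
opening: 0.003
```

```bash
python3 - <<'E'
from h import *
import cv2
im=read_camera("scene")[:,:,::-1]
cv2.imwrite("pics/scene2.png",cv2.resize(im[170:300,260:400],None,fx=4,fy=4,interpolation=cv2.INTER_CUBIC))
E
```

```text
(no output)
```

View pics/scene2.png

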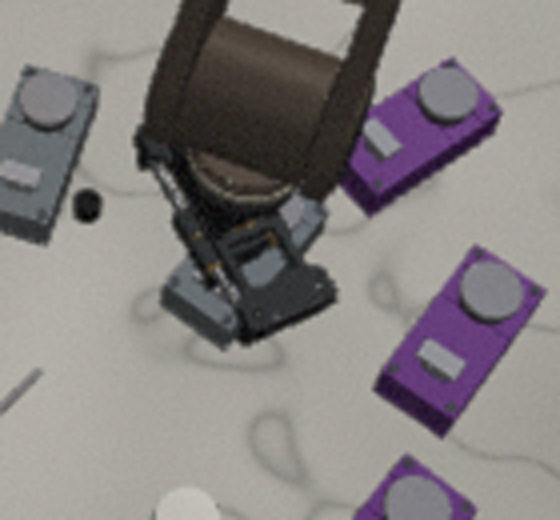

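The tag met a firm stop at 48.2 mm with 16.6 N, which matches fully down. I'll lift and back away so I can check.

>>> step_arm --pt "-0.2 0 0 0" --pt "-0.6 0 0 0" --pt "-0.8 0 0 0" --pt "-0.8 0 0 0" --pt "0 0.7 -0.5 0" --pt "0 0.7 -0.5 0" --pt "0 0.7 -0.5 0" --pt "0 0.7 -0.5 0" --pt "0 0.7 -0.5 0" --pt "0 0.7 -0.5 0" --pt "0 0.7 -0.5 0" --pt "0 0 0 0" --pt "0 0 0 0"

```text
t: 15.25
eef_pos: [529.9, 513.1, 166.4]
tcp_rot: [-1.686, 1.57, -2.147]
ft_force: [0.3, 0.3, 0.1]
opening: 0.005
```

```bash
python3 - <<'E'
from h import *
import cv2
im=read_camera("scene")[:,:,::-1]
cv2.imwrite("pics/scene3.png",cv2.resize(im[120:260,190:350],None,fx=4,fy=4,interpolation=cv2.INTER_CUBIC))
im=read_camera("top")[:,:,::-1]
cv2.imwrite("pics/top3.png",cv2.resize(im[170:280,145:275],None,fx=5,fy=5,interpolation=cv2.INTER_CUBIC))
E
```

```text
(no output)
```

View pics/scene3.png

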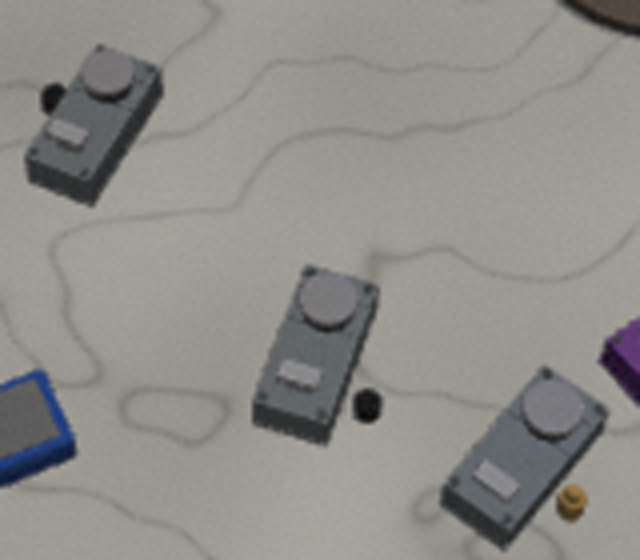

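View pics/top3.png

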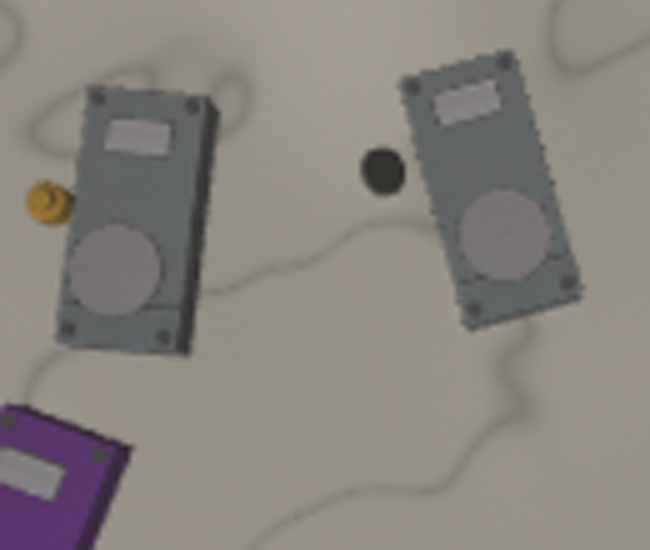

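Stand 1's tag has shifted in the scene crop from (497,472) to (495,480), which means it is down. The tags at (299,375) and (67,133), the caps and the loose objects haven't moved. I'm handing the job in.

```bash
python3 -c "
from cell import *
print(job_done())"
```

```text
the job is handed in; nothing more can be done
None
```

I pressed the three caps from left to right. At about 10 mm down they read 4.3 N, 10.1 N and 13.7 N, so stand 1, the leftmost, is the softest. I then pushed stand 1's tag down until it met a firm stop at 48.2 mm, with 16.6 N on the wrist.

After I backed the arm away, the pictures showed tag 1 lowered. The other two tags, all three caps, and the loose objects in those crops (standoff, foot and dial) had not moved. The jar, driver, parts tray and most of the multimeter were outside the final crops, but the arm did not go down near them.

The one odd reading was a wrist force of only about 0.4–0.7 N partway down tag 1, below the 3 N friction you gave. The firm stop and the final picture both still show it fully down. I handed the job in at about 15 s, with no checks failing or disagreeing otherwise.

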